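# Cap the weighed sample tub and lift it off the balance

## Robot

A 6-joint arm with a two-finger parallel gripper is mounted at the origin on the work surface. World frame = base frame: x ahead of the robot, y to its left, z up, the work surface at z = 0. Lengths are in mm, angles in rad, forces in N, time in s.
With the tool pointing down it reaches from about 325 to 775 mm from the base axis. Payload 9.3 kg.
Tool frame: the origin (TCP) lies at the very end of the fingers, on their centre line; the grasp point (between the pads) lies 19 mm behind it; x points along the fingers, y is the direction in which the jaws open and shut, and the axes are right-handed (so a half turn about x gives the same grasp; the last joint's range is limited). The gripper opens to 85 mm and grips with 20 to 120 N. Pads are 22 mm wide; open, the fingers measure 114 mm over their backs; the gripper's body (76 mm by 85 mm) begins 54 mm behind the grasp point. The pads swing forward as they close: fully open they stand 13 mm farther back than shut.
Start: joints at [-1.36, 0.259, 0.021, 1.334, 0, 1.418], TCP at [195.699, -514.003, 231.279] pointing down, gripper open.
Joint ranges: [-3.04, 3.04], [-0.91, 1.82], [-1.04, 1.36], [-1.92, 1.95], [-1.52, 1.45], [-3.14, 3.14]. Speed limits (rad/s): [2.22, 2.22, 2.79, 3.14, 3.14, 3.14].

## Interface

Orientations are given as a unit quaternion [w, x, y, z].
In Python, from bench import ctrl gives the robot as it stands.
- The arm moves only by the shell command python3 -m crank 'ROWS' [OPENING] [FORCE]. ROWS is JSON, a list of rows, each an object with "xyz": the shift along the tool's x, y, z in mm, a list of three; "turn": the turn, a rotation vector about the tool's x, y, z in rad, a list of three. In form: [{"xyz": [dx, dy, dz], "turn": [wx, wy, wz]}, ...]. A call has 1 to 5 rows; each row is the pose to reach, as a shift and turn from the pose measured when the call began, along the tool's axes at that moment; what a row does not reach only later rows make up. A row lasts 1/8 s, in which the tool goes at most 62.5 mm and 10.7 degrees, less where a joint would pass 70% of its speed; a pose out of reach is approached as far as the arm can. A call with a gripper value outside its range is refused whole. OPENING is the closure, from 0 (fully open) to 1 (shut), set as the call begins (- or left out, the last holds). The fingers move at their own pace and stop on an object; FORCE is the grip in N (left out, the last holds). Time passes only in rows, so rows that repeat a pose let the fingers close. It gives the time, the measured TCP pose, the force and the opening at its end, in the units of the state.
- ctrl.get_obs(): the state, without advancing time (a new reading comes with each control period).
- ctrl.read_camera(name): name is "scene" or "side" or "wrist"; returns the picture (420x560x3 uint8, red, green, blue); there is no depth.
- ctrl.get_calibration(name): a dict with "intrinsics" (3x3 intrinsics, pixels), "position" and "orientation" of the camera in the world. Camera axes: x right, y down, z forward; pixel columns grow to the right and rows downward; lengths in mm; the calibration is good to about 2 mm. A picture is of the moment at which its call begins: read the wrist's pose just before it. get_calibration takes no time and is no camera call; for the wrist camera it gives the pose at the moment of the call.
- ctrl.finish_job(): hands the job in, once; it reports no verdict.
Trained networks look in the newest picture that a camera, given by its name, has taken for a name from the list of things; names that differ only in an ending like _2 or _b are one class to them, and where a whole thing is asked for, a point or a joint stands for the part that bears it (a point fixed in the world has none). Each returns a list of dicts, best first, with "confidence" (0 to 1); they miss things now and then, are a little off and sometimes report something else, mostly with a low value. They report only what shows in the picture. A call takes as long as a camera call.
- ctrl.search_frame(camera, thing): "location" ([x, y, z] in mm, in the coordinates of the camera as it stood for that picture, good to about 4 mm: the middle of the surface that is visible of it).
- ctrl.regions_of(camera, thing): "mask" (420x560 bool, what is visible of it).
The state is a dict: "time": time; "joints": joint angles; "qd": joint speeds; "joint_efforts": joint torques, N m; "eef_pos": TCP position; "tool_rot": TCP orientation; "ft_force": force on the tool from outside, world axes, zero at the start; "ft_torque": the same for the moment, N m; "gripper_width": finger opening in mm.
Only numpy, scipy, OpenCV 4.12 (cv2) and the standard library are available. Lean on these libraries where they do the work, as an engineer would, in place of code of your own. Each camera call takes 0.05 s, during which the arm holds its last target. There are 200 camera calls.

## Task

The open sample tub on the balance has been weighed: put the orange lid on it so that it sits fully seated and level, with the tub still standing on the pan, and let the lid go. Then take the tub by its side walls and lift it clear so that the balance can be zeroed: the program finishes while still holding the covered tub, level and motionless, in the air, its underside about 12 cm above the pan. Keep the tub upright throughout, and leave the other, white-lidded tub, the brown bottle and the blue tube rack where they stand.

Things in the scene. Friction and masses are not known exactly. Their poses are not given: they have to be found in the camera images.
- balance: Grey balance fixed to the bench, body 190 x 170 mm, 46 mm high, black display panel on its -x side. Square steel pan 120 x 120 mm, its flat top 60 mm above the bench. Origin: on the bench under the pan's centre; z up. The body reaches 110 mm to -x and 80 mm to +x of the origin.
- pan (a point): Centre of the pan's top face, z up.
- tub: Open white plastic tub, paper labels on its long sides, red-brown stone chips fixed on its floor; 110 to 230 g, loose on the pan. Outside 80 (its x) x 58 mm (its y), 60 mm high, walls 4 mm, mouth 72 x 50 mm. Origin: centre of the underside, z up. Grasp across the 58 mm (fingers closing along its y), 30 N.
- tub_mouth (a point): Centre of the tub's mouth, level with the rim, 60 mm above the tub's underside; axes as the tub's.
- lid: Loose orange lid, 40 g, right way up on the bench. From below: plug 8 mm deep, 68.5 x 46.5 mm (lower half 64 x 42), 1.75 mm play each side in the mouth, no snap; plate 77 (x) x 55 mm (y), 4 mm thick, rests on the rim; grip ridge 50 (x) x 14 mm (y), 16 mm high; 28 mm in all. Origin: centre of the plug's underside, z up. Long side along the tub's, either way round. Grip 25 N.
- lid_seat (a point): Centre of the underside of the lid's plate, 8 mm above the lid's origin; when seated it meets the centre of the tub's mouth (lid origin 52 mm, ridge top 80 mm above the tub's underside).
- closed_tub: Bystander: another tub, pale, closed with a white lid, 86 x 64 mm, 68 mm high, on the bench. Origin: centre of its underside.
- bottle: Bystander: a small brown bottle, 52 mm across, 110 mm high, standing on the bench. Origin: centre of its underside.
- rack: Bystander: blue tube rack, 210 (its x) x 110 mm, 65 mm high, with three blue-capped tubes fixed in it reaching 118 mm above the bench; it stands to the left of the balance. Origin: centre of its underside.

How it is judged:
By the outcome, as a careful person would: the job done as asked, in the order asked, and still so for the second after the job is handed in, while the arm keeps its last pose, push and grip.
It also fails if it takes over 51 s, if anything falls off the work surface, if the arm or the gripper's body presses on something with over 40 N, if the wrist force passes 120 N, or if a joint passes its speed limit or range.

## Working session

There is one attempt and no reset: what is moved stays moved. The work goes in short steps, Python scripts to look and compute and a shell command to move; the robot and the scene stay as the last step left them, time stands still between calls to the robot, and variables do not carry over. Pictures are saved under pics/ and viewed, about 8 in all and at most 12, crops included, and the job is handed in when it is done.

```bash
mkdir -p pics; cat > h.py <<'E'
import numpy as np, cv2
from bench import ctrl
from scipy.spatial.transform import Rotation as R
def q(w): return R.from_quat([w[1],w[2],w[3],w[0]])
def cal(n):
    c=ctrl.get_calibration(n); return np.array(c["intrinsics"]),np.array(c["position"]),q(c["orientation"])
def toworld(c,p): return c[1]+c[2].apply(p)
def snap(n,f=None):
    c=cal(n); im=ctrl.read_camera(n)
    if f: cv2.imwrite('pics/'+f,im[:,:,::-1])
    return c,im
def onplane(c,uv,z):
    uv=np.atleast_2d(uv).astype(float); d=c[2].apply(np.c_[uv,np.ones(len(uv))]@np.linalg.inv(c[0]).T)
    return c[1]+d*((z-c[1][2])/d[:,2])[:,None]
def proj(c,P):
    p=c[2].inv().apply(np.atleast_2d(P)-c[1])@c[0].T; return p[:,:2]/p[:,2:]
E
python3 - <<'E'
from h import *
o=ctrl.get_obs(); print(o); print(q(o['tool_rot']).as_matrix().round(3))
ims=[]
for n in ["scene","side","wrist"]:
    c,im=snap(n); ims.append(im); print(n,c[1].round(),c[2].as_matrix().round(2).tolist(),c[0][0,0])
    for t in ["tub","lid","balance","closed_tub","bottle","rack"]:
        print(t,[(round(r['confidence'],2),toworld(c,r['location']).round(1).tolist()) for r in ctrl.search_frame(n,t)[:2]])
cv2.imwrite('pics/a.png',cv2.resize(np.hstack(ims[:2]),(800,300))[:,:,::-1]); cv2.imwrite('pics/w.png',ims[2][:,:,::-1])
cv2.imwrite('pics/sc.png',ims[0][:,:,::-1]);cv2.imwrite('pics/sd.png',ims[1][:,:,::-1])
E
```

```text
{'time': 0.0, 'joints': array([-1.35958575e+00,  2.59229905e-01,  2.07488994e-02,  1.33375228e+00,
       -4.43572618e-06,  1.41817675e+00]), 'qd': array([ 7.63073053e-05, -8.33089476e-04, -7.04608478e-04,  2.31453807e-03,
        1.52318407e-04, -9.55722559e-04]), 'joint_efforts': array([-3.81744656e-03, -5.55641055e+01,  3.44530463e+01,  1.34461295e-02,
       -3.66266713e-04, -3.04601963e-05]), 'eef_pos': array([ 195.64095764, -513.70342918,  230.64064698]), 'tool_rot': array([-0.12741727, -0.69542221, -0.12843282,  0.69545511]), 'ft_force': array([-0.59631665,  0.43785344,  0.16665819]), 'ft_torque': array([ 0.05505596,  0.02041422, -0.06416408]), 'gripper_width': 85.51895498017997}
[[-0.     0.356 -0.935]
 [ 0.001 -0.935 -0.356]
 [-1.    -0.001 -0.   ]]
scene [1044.  489.  763.] [[-0.62, 0.55, -0.56], [0.78, 0.44, -0.44], [0.0, -0.71, -0.7]] 387.7276355690352
tub []
lid [(0.56, [461.8, -281.9, 13.9])]
balance [(0.9, [627.0, 261.0, 48.3])]
closed_tub [(0.64, [487.1, -84.1, 63.5])]
bottle [(0.57, [614.0, -197.6, 62.9])]
rack [(0.66, [632.6, 452.7, 65.6])]
side [ 71. 729. 948.] [[-0.83, -0.41, 0.39], [-0.56, 0.61, -0.56], [-0.0, -0.68, -0.73]] 458.5357715544569
tub [(0.8, [588.9, 234.7, 97.4])]
lid [(0.58, [454.3, -282.4, 7.9])]
balance [(0.86, [534.6, 266.3, 47.9])]
closed_tub [(0.95, [463.8, -69.4, 65.4]), (0.54, [585.3, 235.1, 93.3])]
bottle [(0.98, [591.2, -194.6, 61.5])]
rack [(0.57, [583.0, 461.6, 63.8])]
wrist [ 269. -485.  374.] [[0.36, -0.89, -0.29], [-0.93, -0.34, -0.11], [-0.0, 0.31, -0.95]] 295.2704057879831
tub []
lid []
balance []
closed_tub []
bottle []
rack []
```

View pics/a.png

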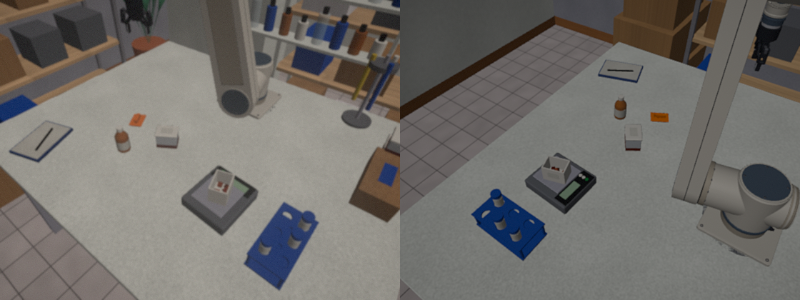

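```bash
python3 - <<'E'
from h import *
for n in ["scene","side"]:
    c,im=snap(n)
    for t,z in [("lid",12),("tub",120)]:
        r=ctrl.regions_of(n,t)
        if not r: print(n,t,'none'); continue
        m=r[0]['mask']; v,u=np.nonzero(m); P=onplane(c,np.c_[u,v],z)[:,:2].astype(np.float32)
        print(n,t,r[0]['confidence'],len(u),cv2.minAreaRect(P))
    cv2.imwrite('pics/c_%s.png'%n,cv2.resize(im[(slice(220,330) if n=='scene' else slice(200,310)),(slice(240,400) if n=='scene' else slice(160,320))],None,fx=2.5,fy=2.5,interpolation=2)[:,:,::-1])
a,b=cv2.imread('pics/c_scene.png'),cv2.imread('pics/c_side.png'); cv2.imwrite('pics/c.png',np.hstack([a,b]))
E
```

```text
scene lid 0.76 269 ((452.5504455566406, -290.32354736328125), (84.73978424072266, 52.35594177246094), 29.776613235473633)
scene tub 0.94 1305 ((604.646240234375, 239.7152557373047), (117.66231536865234, 64.49861907958984), 16.67801856994629)
side lid 0.8 326 ((454.01934814453125, -285.22174072265625), (80.07022857666016, 59.57645034790039), 34.11527633666992)
side tub 0.78 1298 ((572.112060546875, 247.879150390625), (102.61323547363281, 101.84221649169922), 17.350521087646484)
```

View pics/c.png

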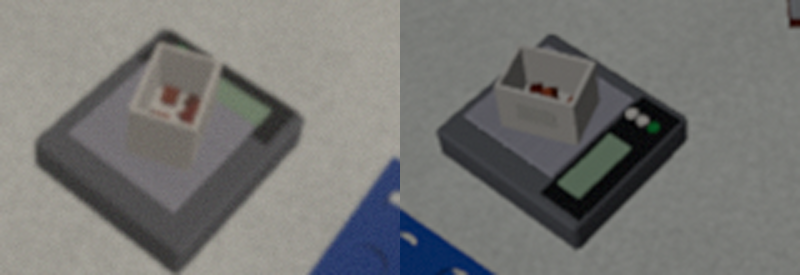

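```bash
python3 -m crank '[{"xyz":[10,-20,-55],"turn":[-0.05,0,0]},{"xyz":[20,-40,-110],"turn":[-0.1,0,0]},{"xyz":[35,-60,-165],"turn":[-0.15,0,0]},{"xyz":[50,-80,-220],"turn":[-0.19,0,0]},{"xyz":[60,-100,-270],"turn":[-0.19,0,0]}]' 0 25 
python3 -m crank '[{"xyz":[8,-8,-30],"turn":[0,0,0]},{"xyz":[18,-12,-65],"turn":[0,0,0]},{"xyz":[20,-15,-70],"turn":[0,0,0]},{"xyz":[20,-15,-70],"turn":[0,0,0]}]'
python3 - <<'E'
from h import *
o=ctrl.get_obs(); print(o['eef_pos'],q(o['tool_rot']).as_matrix().round(3).tolist())
c,im=snap('wrist','w1.png')
for r in ctrl.search_frame('wrist','lid'): print(r['confidence'],toworld(c,r['location']))
for r in ctrl.regions_of('wrist','lid'):
    v,u=np.nonzero(r['mask']); print(r['confidence'],len(u),cv2.minAreaRect(onplane(c,np.c_[u,v],12)[:,:2].astype(np.float32)))
E
```

```text
time: 1.98
eef_pos: [413.7, -322.9, 170.8]
tool_rot: [0.194, 0.68, 0.194, -0.68]
ft_force: [0.4, 0.0, 0.9]
gripper_width: 85.3
time: 2.48
eef_pos: [465.1, -273.2, 150.7]
tool_rot: [-0.194, -0.68, -0.194, 0.68]
ft_force: [-0.8, -0.2, 0.1]
gripper_width: 85.3
[ 465.09137152 -273.15187795  150.72873133] [[-0.0, 0.527, -0.85], [0.0, -0.85, -0.527], [-1.0, -0.0, 0.0]]
0.75 [ 456.5349854  -289.69649029   10.55905643]
0.74 4001 ((455.1582336425781, -291.8739318847656), (78.93616485595703, 56.631832122802734), 28.2253360748291)
```

View pics/w1.png

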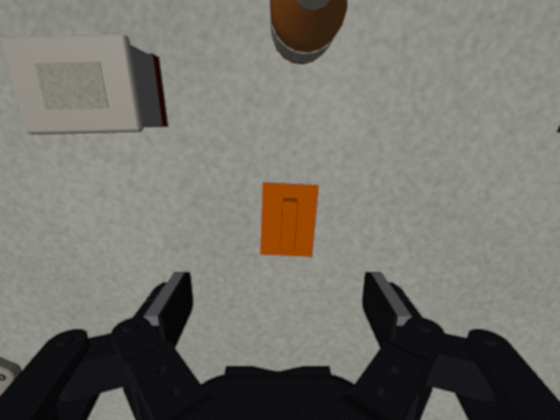

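```bash
python3 -m crank '[{"xyz":[40,8,10],"turn":[0.05,0,0]},{"xyz":[75,11,18],"turn":[0.063,0,0]},{"xyz":[75,11,18],"turn":[0.063,0,0]},{"xyz":[75,11,18],"turn":[0.063,0,0]}]'
cat >> h.py <<'E'
from scipy.optimize import least_squares
def orange(im):
    h=cv2.cvtColor(im,cv2.COLOR_RGB2HSV); m=cv2.inRange(h,(4,150,60),(18,255,255))
    n,l,s,_=cv2.connectedComponentsWithStats(m); k=1+np.argmax(s[1:,4]); return (l==k)
def wr(o):
    M=q(o['tool_rot']).as_matrix(); return o['eef_pos'],M
E
python3 - <<'E'
from h import *
o=ctrl.get_obs(); p,M=wr(o); print(p,np.degrees(np.arctan2(M[1,1],M[0,1])),M.round(3).tolist())
c,im=snap('wrist','w2.png')
m=orange(im); v,u=np.nonzero(m); print(m.sum(),u.min(),u.max(),v.min(),v.max(),cv2.minAreaRect(onplane(c,np.c_[u,v],12)[:,:2].astype(np.float32)))
for r in ctrl.regions_of('wrist','lid'):
    v,u=np.nonzero(r['mask']); print(r['confidence'],len(u),cv2.minAreaRect(onplane(c,np.c_[u,v],12)[:,:2].astype(np.float32)))
E
```

```text
time: 3.12
eef_pos: [455.6, -293.7, 77.5]
tool_rot: [0.172, 0.686, 0.171, -0.686]
ft_force: [0.4, 0.4, 0.4]
gripper_width: 84.7
[ 455.5856402  -293.69349023   77.54472839] -61.93179543908382 [[0.001, 0.471, -0.882], [-0.001, -0.882, -0.471], [-1.0, 0.002, -0.001]]
6776 237 311 179 274 ((455.2746887207031, -291.1047668457031), (75.98656463623047, 53.83847427368164), 29.113203048706055)
```

View pics/w2.png

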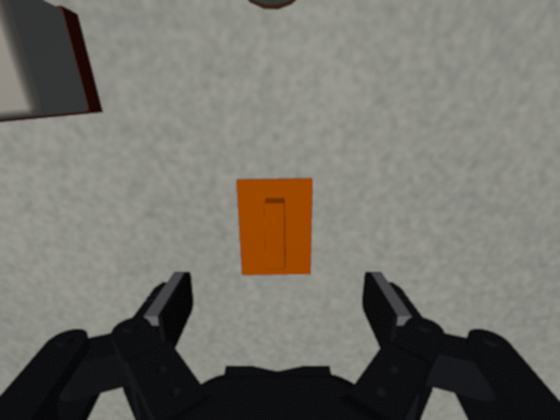

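```bash
python3 -m crank '[{"xyz":[35,-2.4,-1],"turn":[-0.018,0,0]},{"xyz":[63,-2.4,-1],"turn":[-0.018,0,0]},{"xyz":[63,-2.4,-1],"turn":[-0.018,0,0]}]' 0.4 25
python3 -m crank '[{"xyz":[0,0,0],"turn":[0,0,0]},{"xyz":[0,0,0],"turn":[0,0,0]},{"xyz":[0,0,0],"turn":[0,0,0]},{"xyz":[0,0,0],"turn":[0,0,0]},{"xyz":[0,0,0],"turn":[0,0,0]}]' 1 25
python3 -m crank '[{"xyz":[0,0,0],"turn":[0,0,0]},{"xyz":[0,0,0],"turn":[0,0,0]}]'
```

```text
time: 3.6
eef_pos: [455.6, -290.5, 14.5]
tool_rot: [0.178, 0.685, 0.178, -0.684]
ft_force: [-0.0, -0.2, 0.4]
gripper_width: 51.0
time: 4.22
eef_pos: [456.3, -291.0, 15.9]
tool_rot: [0.179, 0.685, 0.177, -0.684]
ft_force: [0.3, 1.2, 6.3]
gripper_width: 13.4
time: 4.47
eef_pos: [456.5, -291.2, 16.4]
tool_rot: [0.179, 0.685, 0.177, -0.683]
ft_force: [-0.2, 0.5, -0.5]
gripper_width: 13.2
```

```bash
python3 -m crank '[{"xyz":[-15,0,0],"turn":[0,0,0]},{"xyz":[-55,0,0],"turn":[0,0,0]},{"xyz":[-110,0,0],"turn":[0,0,0]},{"xyz":[-165,0,0],"turn":[0,0,0]},{"xyz":[-200,0,0],"turn":[0,0,0]}]'
python3 - <<'E'
from h import *
o=ctrl.get_obs(); p,M=wr(o); print(p,o['gripper_width'],M.round(3).tolist())
c,im=snap('wrist','w3.png')
E
```

```text
time: 5.1
eef_pos: [455.9, -290.7, 220.3]
tool_rot: [0.18, 0.686, 0.176, -0.683]
ft_force: [0.4, -0.6, -0.9]
gripper_width: 13.3
[ 455.9366096  -290.7465169   220.34695767] 13.30906130267411 [[0.006, 0.487, -0.873], [-0.005, -0.873, -0.487], [-1.0, 0.008, -0.003]]
```

View pics/w3.png

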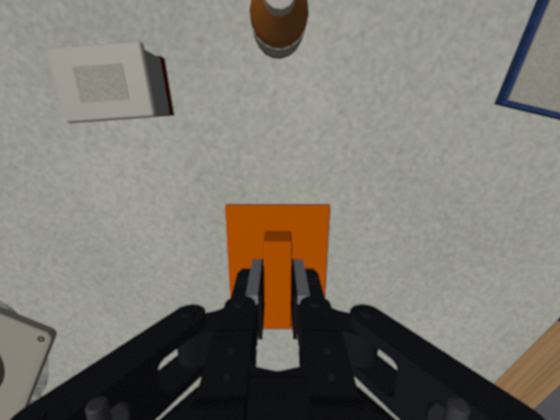

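```bash
cat >> h.py <<'E'
def lidfit(c,im,p,M,verb=True):
    m=orange(im); v,u=np.nonzero(m); A=[]
    def tool2px(T): return proj(c,p+np.asarray(T)@M.T)
    top=v.min(); cols=[x for x in range(245,315)]
    far=np.array([np.nonzero(m[:,x])[0].min()-.5 for x in range(232,325,4)]); fx=np.arange(232,325,4)
    nr=np.array([[x,np.nonzero(m[:,x])[0].max()+.5] for x in range(268,290,3) if m[:,x].any()])
    rows=np.arange(top+5,top+50,4)
    L=np.array([np.nonzero(m[r])[0].min()-.5 for r in rows]); Rr=np.array([np.nonzero(m[r])[0].max()+.5 for r in rows])
    def line(a,b,pts):
        a,b=tool2px([a,b]); d=(b-a)/np.linalg.norm(b-a); w=pts-a; return d[0]*w[:,1]-d[1]*w[:,0]
    def f(x):
        y,z,d,yaw,ty,tz=x
        K=R.from_rotvec([yaw,ty,tz]).apply([[0,-27.5,38.5],[0,27.5,38.5],[0,27.5,-38.5],[0,-27.5,-38.5]])+[d,y,z]
        px=tool2px(K); l,r=(0,1) if px[0,0]<px[1,0] else (1,0); nl,nrr=(3,2) if l==0 else (2,3)
        return np.r_[line(K[0],K[1],np.c_[fx,far]),line(K[l],K[nl],np.c_[L,rows]),line(K[r],K[nrr],np.c_[Rr,rows]),line(K[2],K[3],nr) if len(nr) else [], np.array([ty,tz])*60]
    s=least_squares(f,[0,0,4,0,0,0],loss='soft_l1')
    if verb: print('lid in tool y,z,d,yaw,tilty,tiltz',s.x.round(3),'rms',np.sqrt(np.mean(s.fun**2)).round(2),'near',nr[:3].tolist())
    return s.x
E
python3 - <<'E'
from h import *
o=ctrl.get_obs(); p,M=wr(o); c,im=snap('wrist'); lidfit(c,im,p,M)
E
```

```text
lid in tool y,z,d,yaw,tilty,tiltz [-0.689  2.036  6.587  0.072 15.69   0.   ] rms 123.61 near [[268.0, 327.5], [271.0, 327.5], [274.0, 327.5]]
```

```bash
sed -i "s/s=least_squares(f,\[0,0,4,0,0,0\],loss='soft_l1')/s=least_squares(f,[0,0,4,0,0,0],bounds=([-8,-12,-10,-.2,-.15,-.15],[8,12,16,.2,.15,.15])); s.x0=f([0,0,4,0,0,0]).round(1)/" h.py
python3 - <<'E'
from h import *
o=ctrl.get_obs(); p,M=wr(o); c,im=snap('wrist'); m=orange(im); v,u=np.nonzero(m); print(u.min(),u.max(),v.min(),v.max())
x=lidfit(c,im,p,M)
print(proj(c,p+np.array([[4,-27.5,38.5],[4,27.5,38.5],[4,27.5,-38.5],[4,-27.5,-38.5]])@M.T).round(1).tolist())
E
```

```text
226 329 205 327
lid in tool y,z,d,yaw,tilty,tiltz [  1.387 -12.     16.      0.2     0.15    0.15 ] rms 78.04 near [[268.0, 327.5], [271.0, 327.5], [274.0, 327.5]]
[[232.1, 326.8], [324.2, 327.0], [331.9, 202.5], [225.3, 202.3]]
```

```bash
sed -i "s/\[\[0,-27.5,38.5\],\[0,27.5,38.5\],\[0,27.5,-38.5\],\[0,-27.5,-38.5\]\]/[[0,-27.5,-38.5],[0,27.5,-38.5],[0,27.5,38.5],[0,-27.5,38.5]]/" h.py
python3 - <<'E'
from h import *
o=ctrl.get_obs(); p,M=wr(o); c,im=snap('wrist'); x=lidfit(c,im,p,M)
E
```

```text
lid in tool y,z,d,yaw,tilty,tiltz [-7.170e-01  1.926e+00  6.357e+00 -1.000e-03 -1.100e-02 -1.000e-03] rms 0.21 near [[268.0, 327.5], [271.0, 327.5], [274.0, 327.5]]
```

```bash
python3 -m crank '[{"xyz":[0,-25,-18],"turn":[0,0,0]},{"xyz":[0,-65,-47],"turn":[0,0,0]},{"xyz":[0,-105,-77],"turn":[0,0,0]},{"xyz":[0,-145,-106],"turn":[0,0,0]},{"xyz":[0,-185,-135],"turn":[0,0,0]}]'
python3 -m crank '[{"xyz":[0,-40,-29],"turn":[0,0,0]},{"xyz":[0,-80,-58],"turn":[0,0,0]},{"xyz":[5,-120,-87],"turn":[0,0,0]},{"xyz":[10,-160,-116],"turn":[0,0,0]},{"xyz":[15,-195,-142],"turn":[0,0,0]}]'
python3 -m crank '[{"xyz":[5,-15,-11],"turn":[0,0,0]},{"xyz":[5,-20,-15],"turn":[0,0,0]},{"xyz":[5,-20,-15],"turn":[0,0,0]}]'
python3 - <<'E'
from h import *
o=ctrl.get_obs(); p,M=wr(o); print(p,M.round(3).tolist(),o['gripper_width'])
c,im=snap('wrist','w4.png'); lidfit(c,im,p,M)
for r in ctrl.search_frame('wrist','tub_mouth'): print(r['confidence'],toworld(c,r['location']))
for r in ctrl.regions_of('wrist','tub'):
    v,u=np.nonzero(r['mask']); print(r['confidence'],len(u),cv2.minAreaRect(onplane(c,np.c_[u,v],120)[:,:2].astype(np.float32)))
E
```

```text
time: 5.92
eef_pos: [482.8, -61.6, 215.4]
tool_rot: [0.179, 0.685, 0.177, -0.684]
ft_force: [-0.2, -0.2, -0.1]
gripper_width: 13.5
time: 6.55
eef_pos: [511.1, 179.6, 198.3]
tool_rot: [-0.179, -0.684, -0.177, 0.685]
ft_force: [1.6, 0.0, -0.1]
gripper_width: 13.3
time: 6.92
eef_pos: [514.4, 203.7, 193.0]
tool_rot: [-0.18, -0.684, -0.177, 0.685]
ft_force: [-0.3, -0.0, 0.4]
gripper_width: 13.3
[514.3524959  203.7006923  193.01063131] [[-0.0, 0.487, -0.873], [-0.004, -0.873, -0.487], [-1.0, 0.004, 0.002]] 13.270821363349524
lid in tool y,z,d,yaw,tilty,tiltz [-9.520e-01  1.180e+00  5.922e+00  1.100e-02 -2.200e-02  2.000e-03] rms 0.5 near [[268.0, 327.5], [271.0, 327.5], [274.0, 327.5]]
0.71 [530.96307037 211.66336026 186.62471204]
0.57 [592.10657343 231.38855211  80.15401729]
0.73 9890 ((585.9097900390625, 230.97836303710938), (80.20069122314453, 58.17930603027344), 16.78782844543457)
```

View pics/w4.png

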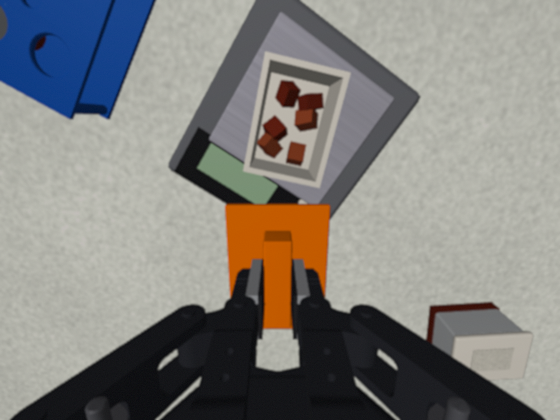

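```bash
python3 -m crank '[{"xyz":[0,4,-25],"turn":[0.07,0,0]},{"xyz":[5,8,-50],"turn":[0.14,0,0]},{"xyz":[20,12,-77],"turn":[0.215,0,0]},{"xyz":[37,12,-77],"turn":[0.215,0,0]},{"xyz":[37,12.2,-77],"turn":[0.215,0,0]}]'
python3 -m crank '[{"xyz":[0,0,0],"turn":[0,0,0]}]'
cat > look.py <<'E'
from h import *
import sys
o=ctrl.get_obs(); p,M=wr(o); print(p,'yaw',np.degrees(np.arctan2(M[1,1],M[0,1])),M.round(4).tolist(),o['gripper_width'],o['ft_force'])
ims=[]
for n in ['wrist','scene','side']:
    c,im=snap(n)
    P=proj(c,p)[0].astype(int) if n!='wrist' else np.array([280,230])
    s=60 if n!='wrist' else 130
    x,y=P; y=max(y,s);x=max(x,s); cr=im[y-s:y+s,x-s:x+s]; ims.append(cv2.resize(cr,(266,266),interpolation=2))
    if n=='wrist': lidfit(c,im,p,M); 
    if n=='wrist':
        for r in ctrl.regions_of('wrist','tub'):
            v,u=np.nonzero(r['mask']); print(r['confidence'],len(u),cv2.minAreaRect(onplane(c,np.c_[u,v],120)[:,:2].astype(np.float32)))
cv2.imwrite('pics/'+sys.argv[1],np.hstack(ims)[:,:,::-1])
E
python3 look.py l1.png
```

```text
time: 7.7
eef_pos: [587.4, 228.8, 155.4]
tool_rot: [-0.104, -0.699, -0.101, 0.7]
ft_force: [0.2, -0.8, 0.2]
gripper_width: 13.3
time: 7.82
eef_pos: [587.6, 228.2, 156.4]
tool_rot: [-0.104, -0.699, -0.101, 0.7]
ft_force: [0.5, -1.1, -1.2]
gripper_width: 13.1
[587.60048431 228.23002884 156.37693613] yaw -73.31257501145818 [[-0.0008, 0.2871, -0.9579], [-0.0044, -0.9579, -0.2871], [-1.0, 0.004, 0.002]] 13.062412923834128 [ 0.45455686 -1.06451596 -1.2070593 ]
lid in tool y,z,d,yaw,tilty,tiltz [-0.666  2.559 12.396 -0.019 -0.15   0.016] rms 6.79 near [[268.0, 327.5], [271.0, 327.5], [274.0, 327.5]]
0.68 2924 ((623.7705078125, 242.29083251953125), (20.859954833984375, 58.996456146240234), 16.750469207763672)
```

View pics/l1.png

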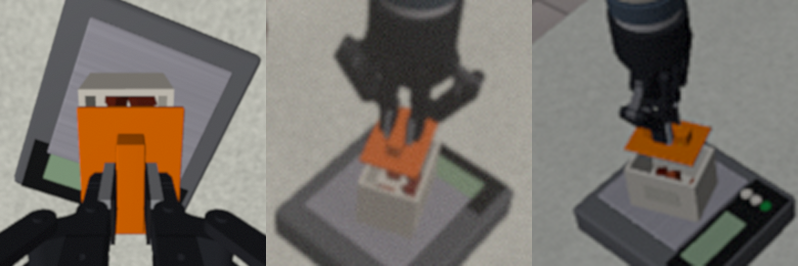

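```bash
python3 -m crank '[{"xyz":[6,-2.3,-0.7],"turn":[0,0,0]},{"xyz":[14,-2.3,-0.7],"turn":[0,0,0]},{"xyz":[14,-2.3,-0.7],"turn":[0,0,0]}]'
python3 - <<'E'
from h import *
o=ctrl.get_obs(); p,M=wr(o); print(p,'yaw',np.degrees(np.arctan2(M[1,1],M[0,1])),M[2].round(4),o['ft_force'])
c,im=snap('wrist','w6.png')
g=im[:,270:282].mean(1).astype(int)
for v in range(150,212,2): print(v,g[v].tolist(),end=' ')
a=np.array([.9575,.2885])
n=np.array([-.2885,.9575])
for v in range(170,204,4):
    X=onplane(c,[276,v],120)[0,:2]; print(v,(X@a).round(2))
for z in (p[2]-3,p[2]-4.4,p[2]-6): print('lid edge',onplane(c,[276,204.5],z)[0,:2]@a-38.5)
for r in ctrl.regions_of('wrist','tub'):
    vv,u=np.nonzero(r['mask']); b=cv2.minAreaRect(onplane(c,np.c_[u,vv],120)[:,:2].astype(np.float32)); print(r['confidence'],b,np.array(b[0])@n)
m=orange(im)
for v in (206,215,225): 
    u=np.nonzero(m[v])[0]; X=onplane(c,[[u.min()-.5,v],[u.max()+.5,v]],p[2]-4.4)[:,:2]; print('lid lateral',X@n,(X@n).mean())
cv2.imwrite('pics/w6c.png',cv2.resize(im[140:300,200:360],None,fx=3.5,fy=3.5,interpolation=2)[:,:,::-1])
E
```

```text
time: 8.4
eef_pos: [587.0, 231.0, 141.2]
tool_rot: [-0.104, -0.699, -0.101, 0.701]
ft_force: [-0.1, -0.7, -1.2]
gripper_width: 13.3
[587.00011366 230.95211875 141.2168769 ] yaw -73.27743135340032 [-1.      0.0039  0.0035] [-0.12758234 -0.6631009  -1.18918429]
150 [134, 132, 140] 152 [134, 132, 140] 154 [134, 132, 140] 156 [134, 132, 140] 158 [134, 132, 141] 160 [134, 132, 140] 162 [133, 131, 139] 164 [133, 132, 140] 166 [134, 132, 140] 168 [133, 131, 138] 170 [132, 130, 138] 172 [132, 130, 139] 174 [126, 123, 126] 176 [117, 113, 107] 178 [117, 113, 107] 180 [117, 113, 108] 182 [117, 113, 107] 184 [117, 113, 107] 186 [117, 113, 107] 188 [117, 113, 107] 190 [116, 113, 107] 192 [132, 128, 121] 194 [181, 176, 166] 196 [187, 182, 172] 198 [185, 180, 169] 200 [132, 121, 113] 202 [61, 25, 18] 204 [128, 58, 0] 206 [192, 89, 0] 208 [200, 94, 0] 210 [200, 94, 0] 170 680.92
174 678.69
178 676.43
182 674.15
186 671.86
190 669.54
194 667.21
198 664.85
202 662.47
lid edge 627.7075802224934
lid edge 627.3054851016839
lid edge 626.8459478207583
0.64 ((626.2757568359375, 242.78570556640625), (16.842023849487305, 58.50191879272461), 16.807931900024414) 51.78675723266602
lid lateral [79.14453838 25.16960456] 52.15707146845818
lid lateral [79.40777002 25.41504722] 52.41140862049933
lid lateral [79.70652328 25.10387414] 52.40519871101242
```

View pics/w6c.png

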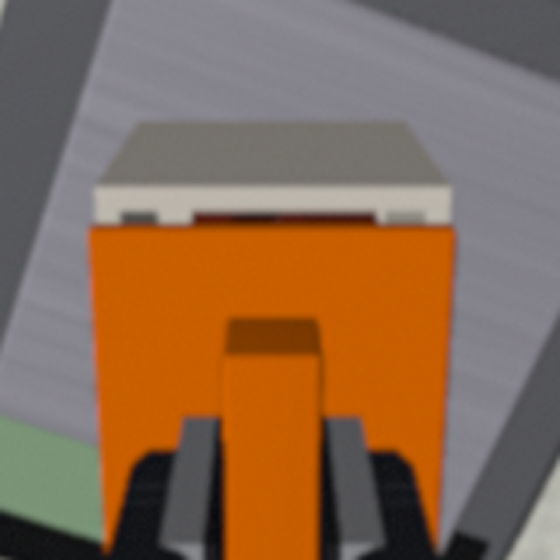

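```bash
python3 -m crank '[{"xyz":[3,0.2,-0.5],"turn":[0,0,0]},{"xyz":[6,0.2,-0.5],"turn":[0,0,0]},{"xyz":[8,0.2,-0.5],"turn":[0,0,0]},{"xyz":[10,0.2,-0.5],"turn":[0,0,0]}]'
python3 -m crank '[{"xyz":[2,0,0],"turn":[0,0,0]},{"xyz":[3,0,0],"turn":[0,0,0]}]'
```

```text
time: 9.0
eef_pos: [588.0, 230.9, 131.9]
tool_rot: [-0.104, -0.699, -0.101, 0.7]
ft_force: [1.2, -0.6, -0.6]
gripper_width: 13.2
time: 9.25
eef_pos: [587.9, 230.9, 128.7]
tool_rot: [-0.104, -0.699, -0.101, 0.7]
ft_force: [0.5, 0.8, 0.3]
gripper_width: 13.0
```

```bash
python3 -m crank '[{"xyz":[1,0,0],"turn":[0,0,0]},{"xyz":[1.5,0,0],"turn":[0,0,0]},{"xyz":[1.5,0,0],"turn":[0,0,0]}]'
python3 look.py l2.png
```

```text
time: 9.62
eef_pos: [587.9, 230.9, 128.0]
tool_rot: [-0.104, -0.699, -0.101, 0.7]
ft_force: [-1.6, -1.4, 4.3]
gripper_width: 13.4
[587.94091619 230.86778697 127.95050943] yaw -73.28222725737942 [[-0.0004, 0.2877, -0.9577], [-0.0043, -0.9577, -0.2877], [-1.0, 0.004, 0.0016]] 13.426948281427748 [-1.6270878  -1.38512473  4.31875639]
lid in tool y,z,d,yaw,tilty,tiltz [-6.020e-01  2.082e+00  5.436e+00 -1.000e-03 -3.200e-02 -1.000e-03] rms 0.34 near [[268.0, 329.5], [271.0, 329.5], [274.0, 329.5]]
0.87 2656 ((601.3707275390625, 235.52053833007812), (71.1097183227539, 59.175750732421875), 16.7973690032959)
```

View pics/l2.png

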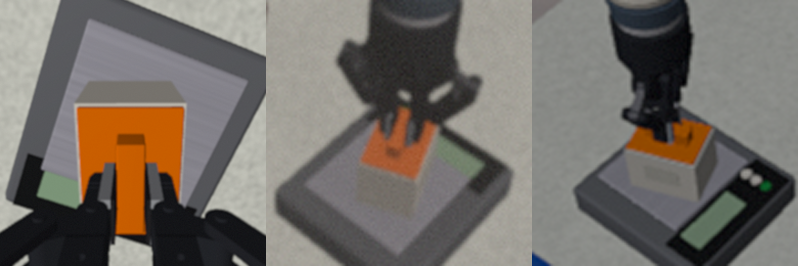

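```bash
python3 -m crank '[{"xyz":[1.2,0,0],"turn":[0,0,0]},{"xyz":[1.2,0,0],"turn":[0,0,0]}]'
python3 -m crank '[{"xyz":[0,0,0],"turn":[0,0,0]},{"xyz":[0,0,0],"turn":[0,0,0]},{"xyz":[0,0,0],"turn":[0,0,0]},{"xyz":[0,0,0],"turn":[0,0,0]}]' 0.3
python3 -m crank '[{"xyz":[-10,0,0],"turn":[0,0,0]},{"xyz":[-40,0,0],"turn":[0,0,0]},{"xyz":[-90,0,10],"turn":[0,0,0]},{"xyz":[-90,0,10],"turn":[0,0,0]}]' 0
cat > look2.py <<'E'
from h import *
import sys
o=ctrl.get_obs(); p,M=wr(o); print(p,'yaw',np.degrees(np.arctan2(M[1,1],M[0,1])),M.round(4).tolist(),o['gripper_width'],o['ft_force'])
ims=[]
for n in ['wrist','scene','side']:
    c,im=snap(n); P=proj(c,[586,231,100])[0].astype(int); s=100 if n=='wrist' else 45
    x,y=max(P[0],s),max(P[1],s); ims.append(cv2.resize(im[y-s:y+s,x-s:x+s],(266,266),interpolation=2))
    m=orange(im); v,u=np.nonzero(m); print(n,'lid@124',cv2.minAreaRect(onplane(c,np.c_[u,v],124)[:,:2].astype(np.float32)))
    if n=='wrist':
        for t in ('tub',):
          for r in ctrl.regions_of('wrist',t):
            v,u=np.nonzero(r['mask']|m); print(t,r['confidence'],cv2.minAreaRect(onplane(c,np.c_[u,v],120)[:,:2].astype(np.float32)))
cv2.imwrite('pics/'+sys.argv[1],np.hstack(ims)[:,:,::-1])
E
python3 look2.py l3.png
```

```text
time: 10.07
eef_pos: [588.0, 230.9, 128.0]
tool_rot: [0.104, 0.7, 0.101, -0.7]
ft_force: [-3.5, -1.2, 8.6]
gripper_width: 13.5
time: 10.58
eef_pos: [587.9, 230.9, 127.8]
tool_rot: [-0.104, -0.7, -0.101, 0.7]
ft_force: [0.3, 0.1, -0.0]
gripper_width: 59.9
time: 11.08
eef_pos: [579.4, 228.7, 222.7]
tool_rot: [0.104, 0.702, 0.102, -0.697]
ft_force: [-0.1, -0.2, -0.6]
gripper_width: 85.1
[579.44646309 228.71334514 222.72292227] yaw -73.27719751065366 [[0.0078, 0.2877, -0.9577], [-0.0024, -0.9577, -0.2878], [-1.0, 0.0045, -0.0068]] 85.13657879334313 [-0.10185649 -0.24050702 -0.61658578]
wrist lid@124 ((585.6381225585938, 230.79348754882812), (77.38873291015625, 53.75703048706055), 16.793472290039062)
tub 0.62 ((588.1138916015625, 232.2114715576172), (86.52375793457031, 57.33416748046875), 15.495951652526855)
tub 0.42 ((610.6348876953125, 328.37152099609375), (173.29827880859375, 266.9452819824219), 0.9713428020477295)
scene lid@124 ((588.1371459960938, 230.89340209960938), (75.83567810058594, 51.855934143066406), 16.903718948364258)
side lid@124 ((587.2379150390625, 230.22421264648438), (74.1640625, 54.33898162841797), 16.818288803100586)
```

View pics/l3.png

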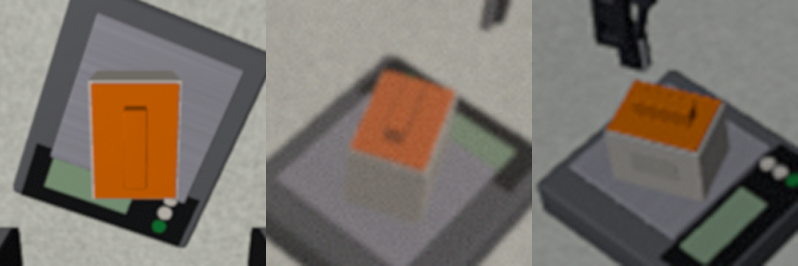

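```bash
python3 -m crank '[{"xyz":[30,0.2,-7],"turn":[0,0,0]},{"xyz":[60,0.2,-7],"turn":[0,-0.0068,-0.0045]},{"xyz":[75,0.2,-7],"turn":[0,-0.0068,-0.0045]},{"xyz":[75,0.2,-7],"turn":[0,-0.0068,-0.0045]}]' 0 30
python3 - <<'E'
from h import *
o=ctrl.get_obs(); p,M=wr(o); print(p,M.round(4).tolist())
E
```

```text
time: 11.78
eef_pos: [584.1, 229.6, 140.7]
tool_rot: [-0.103, -0.696, -0.102, 0.704]
ft_force: [-0.1, 0.1, -0.7]
gripper_width: 85.7
[584.13592903 229.5902649  140.73729987] [[-0.011, 0.2875, -0.9577], [-0.0028, -0.9578, -0.2875], [-0.9999, -0.0005, 0.0114]]
```

```bash
python3 -m crank '[{"xyz":[0,0,0],"turn":[0,0,0]},{"xyz":[0,0,0],"turn":[0,0,0]},{"xyz":[0,0,0],"turn":[0,0,0]}]'
python3 - <<'E'
from h import *
o=ctrl.get_obs(); p,M=wr(o); print(p,M.round(4).tolist(),abs(o['qd']).max())
E
```

```text
time: 12.15
eef_pos: [584.4, 229.7, 141.5]
tool_rot: [-0.103, -0.696, -0.102, 0.703]
ft_force: [0.4, 0.1, 0.3]
gripper_width: 85.6
[584.39765567 229.66685736 141.48873366] [[-0.0099, 0.2876, -0.9577], [-0.0025, -0.9578, -0.2876], [-0.9999, -0.0004, 0.0102]] 0.005213434324137107
```

```bash
python3 -m crank '[{"xyz":[20,-0.3,-2.7],"turn":[0,0.01,0]},{"xyz":[40,-0.3,-2.7],"turn":[0,0.01,0]},{"xyz":[56,-0.3,-2.7],"turn":[0,0.01,0]},{"xyz":[62,-0.3,-2.7],"turn":[0,0.01,0]},{"xyz":[62,-0.3,-2.7],"turn":[0,0.01,0]}]'
python3 - <<'E'
from h import *
o=ctrl.get_obs(); p,M=wr(o); print(p,M.round(4).tolist(),abs(o['qd']).max(),o['ft_force'])
E
```

```text
time: 12.78
eef_pos: [586.3, 230.6, 79.4]
tool_rot: [-0.103, -0.699, -0.103, 0.7]
ft_force: [1.0, 0.1, 0.3]
gripper_width: 85.3
[586.30232453 230.55864327  79.44854613] [[-0.0005, 0.2876, -0.9578], [0.0003, -0.9578, -0.2876], [-1.0, -0.0004, 0.0004]] 0.01526944657824992 [0.95556779 0.12011247 0.27003855]
```

Level and centred. Close.

```bash
python3 -m crank '[{"xyz":[0,0,0],"turn":[0,0,0]},{"xyz":[0,0,0],"turn":[0,0,0]},{"xyz":[0,0,0],"turn":[0,0,0]},{"xyz":[0,0,0],"turn":[0,0,0]},{"xyz":[0,0,0],"turn":[0,0,0]}]' 1 30
python3 -m crank '[{"xyz":[-3,0,0],"turn":[0,0,0]},{"xyz":[-7,0,0],"turn":[0,0,0]},{"xyz":[-12,0,0],"turn":[0,0,0]},{"xyz":[-12,0,0],"turn":[0,0,0]},{"xyz":[-12,0,0],"turn":[0,0,0]}]'
python3 look2.py l4.png
```

```text
time: 13.4
eef_pos: [586.7, 230.7, 80.2]
tool_rot: [0.103, 0.7, 0.103, -0.699]
ft_force: [-0.7, 0.6, 6.2]
gripper_width: 57.5
time: 14.02
eef_pos: [586.6, 230.7, 92.1]
tool_rot: [0.103, 0.7, 0.103, -0.699]
ft_force: [-0.1, -1.1, -2.3]
gripper_width: 57.6
[586.63053164 230.69597933  92.11977272] yaw -73.28301920250719 [[0.0007, 0.2876, -0.9577], [0.0006, -0.9577, -0.2876], [-1.0, -0.0004, -0.0009]] 57.56674975191004 [-0.13116274 -1.13674952 -2.25073176]
wrist lid@124 ((584.7694702148438, 230.58119201660156), (71.78575134277344, 62.04314422607422), 16.859481811523438)
tub 0.91 ((590.8950805664062, 232.25775146484375), (92.87797546386719, 65.61041259765625), 16.84165382385254)
scene lid@124 ((589.6483764648438, 229.1984405517578), (56.00496292114258, 53.67856216430664), 17.459829330444336)
side lid@124 ((1147.8956298828125, -559.2103881835938), (240.14857482910156, 65.69564056396484), 0.5305331349372864)
```

View pics/l4.png

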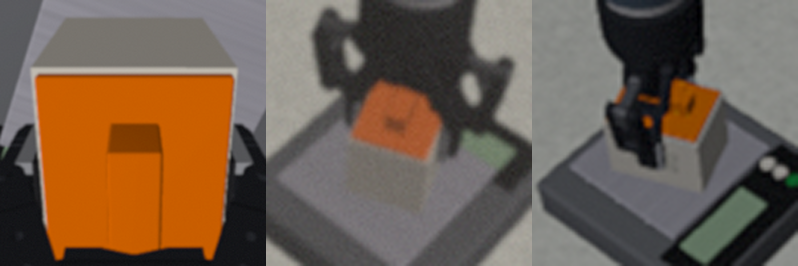

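```bash
python3 -m crank '[{"xyz":[-6,0,0],"turn":[0,0,0]},{"xyz":[-18,0,0],"turn":[0,0,0]},{"xyz":[-33,0,0],"turn":[0,0,0]},{"xyz":[-48,0,0],"turn":[0,0,0]},{"xyz":[-60,0,0],"turn":[0,0,0]}]'
python3 -m crank '[{"xyz":[-10,0,0],"turn":[0,0,0]},{"xyz":[-22,0,0],"turn":[0,0,0]},{"xyz":[-34,0,0],"turn":[0,0,0]},{"xyz":[-41,0,0],"turn":[0,0,0]},{"xyz":[-45,0,0],"turn":[0,0,0]}]'
python3 -m crank '[{"xyz":[0,0,0],"turn":[0,0,0]},{"xyz":[0,0,0],"turn":[0,0,0]},{"xyz":[0,0,0],"turn":[0,0,0]}]'
python3 - <<'E'
from h import *
o=ctrl.get_obs(); p,M=wr(o); print(p,M.round(4).tolist(),abs(o['qd']).max(),o['ft_force'],o['gripper_width'])
E
```

```text
time: 14.85
eef_pos: [586.8, 230.7, 153.6]
tool_rot: [0.103, 0.7, 0.103, -0.699]
ft_force: [0.3, 0.3, -1.5]
gripper_width: 58.0
time: 15.48
eef_pos: [586.8, 230.7, 199.0]
tool_rot: [0.103, 0.7, 0.103, -0.699]
ft_force: [0.7, 0.3, -1.9]
gripper_width: 57.3
time: 15.85
eef_pos: [586.6, 230.7, 198.6]
tool_rot: [0.103, 0.7, 0.103, -0.699]
ft_force: [-0.3, 0.2, -1.1]
gripper_width: 57.7
[586.64034523 230.65924005 198.63045511] [[0.0014, 0.2876, -0.9577], [0.0008, -0.9577, -0.2876], [-1.0, -0.0004, -0.0015]] 0.002544189517824411 [-0.295285   0.1510025 -1.1154898] 57.70426573614311
```

```bash
python3 -m crank '[{"xyz":[-1,0,0],"turn":[0,0,0]},{"xyz":[-1,0,0],"turn":[0,0,0]},{"xyz":[-1,0,0],"turn":[0,0,0]},{"xyz":[-1,0,0],"turn":[0,0,0]}]'
python3 - <<'E'
from h import *
o=ctrl.get_obs(); p,M=wr(o); print(p,M[2],abs(o['qd']).max(),o['ft_force'])
a=np.array([.9577,.2876]); n=np.array([-.2876,.9577]); ims=[]
for k in ['wrist','scene','side']:
    c,im=snap(k); d=np.ascontiguousarray(im)
    # predicted tub outline: underside 120 above pan
    for z in (180,240):
        Q=[np.r_[p[:2]+a*sx*40+n*sy*29,z] for sx,sy in((-1,-1),(1,-1),(1,1),(-1,1))]
        if k!='wrist': cv2.polylines(d,[proj(c,Q).round().astype(int)],True,(0,255,0),1)
    P=proj(c,[p[0],p[1],200])[0].astype(int) if k!='wrist' else np.array([280,230]); s=55 if k!='wrist' else 150
    x,y=max(P[0],s),max(P[1],s); ims.append(cv2.resize(d[y-s:y+s,x-s:x+s],(266,266),interpolation=2))
cv2.imwrite('pics/l5.png',np.hstack(ims)[:,:,::-1])
E
```

```text
time: 16.35
eef_pos: [586.6, 230.6, 199.6]
tool_rot: [0.103, 0.7, 0.103, -0.699]
ft_force: [-0.6, 0.5, -2.3]
gripper_width: 57.4
[586.6393299  230.627499   199.62291969] [-9.99998806e-01 -3.37147613e-04 -1.50838108e-03] 0.002335673826580026 [-0.57420312  0.46236966 -2.3295857 ]
```

View pics/l5.png

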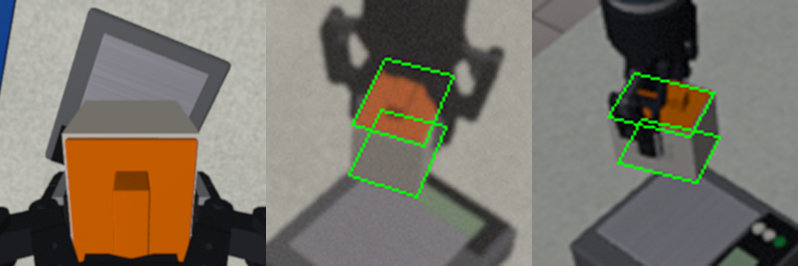

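```bash
python3 -c "
from bench import ctrl
print(ctrl.finish_job())"
```

```text
the job is handed in; nothing more can be done
None
```

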